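Release and push off a terminal cover

TASK

The terminals on the worktop have to be laid open for wiring: press the snap tab at the end of the terminal cover all the way in, then push the released cover along its rails, over the tab, until it lies flat on the worktop wholly clear of the terminal block and just beyond its end. Do it by pressing and pushing only, without lifting the cover, and leave the tools and small parts around it alone.

Things in the scene. Friction and masses are not known exactly. Their poses are not given: they have to be found in the camera images.
- terminal_block: Fixed terminal block (black, brass screws, 44 mm wide, 20 mm high, hidden under the cover at the start; a cable gland 20 mm high behind, to x = -60 mm) between two aluminium rails 9 mm high, 86 mm over all. Origin: underside, midway along the terminals, on the worktop; +x is the way the cover comes off, z up. Lips and stops on the rails let the cover only slide, and only to +x.
- block_end (a point): Point on the worktop at the end of the block and rails, 77 mm along the block's +x; from there on the worktop is free. The snap tab's black well (24 mm high, 40 mm wide) reaches from 38 mm to here.
- tab_top (a point): Centre of the top of the snap tab: a grey upright plunger with a ribbed top 34 mm (along the block's x) by 31 mm, 57.5 mm along the block's +x. Its top is 43 mm above the worktop when out, 27 mm when fully in. It stands 5 mm in front of the cover's front edge (35 mm high) and blocks it. The point moves with the tab.
- tab (a joint): How far the snap tab is pressed straight down, m: 0 out, 0.016 fully in (end stop). No return spring: it slides against about 3.5 N of friction (press with 5 to 15 N) and stays where it is left. The cover passes over it from about 0.012 on; 0.0135 and more counts as fully in.
- cover: Loose grey cover, 0.10 to 0.20 kg, slides with about 1 N: an upside-down channel open at both ends, 70 mm long (its x), 59 mm wide (74 mm over its foot flanges), 35 mm high, 4 mm thick on top. Origin: centre of its underside, on the worktop; axes and origin agree with the block's at the start. It is clear of the block when its origin is 112 mm along the block's +x.
- rib (a point): Centre of the rear face of the push rib: an upright rib 50 mm wide, 4 mm thick, across the cover's top along its rear edge. The face is flush with the rear edge, 35 mm behind the cover's origin, and can be pushed to +x with the fingertips 31 to 45 mm above the worktop (rib top 47 mm). The point is 41 mm up and moves with the cover.
- tester: Bystander: black pen-shaped tester 113 mm long, lying about 90 mm to the block's -y side. Leave alone.
- spanner_10: Bystander: small steel spanner 125 mm long, 8 mm thick, lying about 125 mm to the block's -y side. Leave alone.
- bolt_1: Bystander: steel bolt 56 mm long, lying about 95 mm to the block's +y side. Leave alone.
- nut_1: Bystander: steel hexagon nut 22 mm across, lying about 85 mm to the block's +y side. Leave alone.
Not all that is in view belongs to the job. There is more than one size of the cover; the one meant has the size given above.

How it is judged (in metres and radians):
On the way, in this order (a step that is already met when the one before it is completed fails the run):
1. the snap tab is pressed fully in while the cover is still on its seat (value of joint tab above 0.0135 m and x of cover in the frame of terminal_block below 0.02 m), for 0.1 s.
2. the cover is pushed off its seat, clear of the block's end (x of cover in the frame of terminal_block above 0.11 m), for 0.2 s.
At the end, for the whole second after the job is handed in: The cover rests flat and upright on the worktop (underside within 4 mm of it, tilt under 0.08 rad), its origin 110 to 210 mm from the block's along the block's +x and within 50 mm of its centre line; the tab is still in (x of cover in the frame of terminal_block between 0.11 and 0.21 m and y of cover in the frame of terminal_block between -0.05 and 0.05 m and height (world z) of cover between -0.004 and 0.004 m and angle between cover's own z axis and vertical below 0.08 rad and linear speed of cover below 0.01 m/s and value of joint tab above 0.0135 m); the robot touches nothing.
It fails at once if the cover is lifted or tipped (height (world z) of cover above 0.01 m or angle between cover's own z axis and vertical above 0.2 rad).
It fails at once if a tool or small part nearby is moved more than 20 mm (distance of any of tester, spanner_10, bolt_1, nut_1 from where it was at the start of the episode above 0.02 m).
It also fails if it takes over 40 s, if anything falls off the work surface, if the arm or the gripper's body presses on something with over 40 N, if the wrist force passes 120 N, or if a joint passes its speed limit or range.

ROBOT

A 7-joint arm with a two-finger parallel gripper is mounted at the origin on a cart in front of the work surface, level with it; the furniture and walls round the work are solid. World frame = base frame: x ahead of the robot, y to its left, z up, the work surface at z = 0. Lengths are in m, angles in degrees, forces in N, time in s.
With the tool pointing down it reaches from about 0.4 to 0.925 m from the base axis. Payload 5.6 kg.
Tool frame: the origin (TCP) lies on the centre line of the jaws, within the pads' length; the fingertips stand 22 mm ahead of it and the grasp point (between the pads) lies 3 mm ahead of it (robot.tip_extent is the distance from the TCP to the fingertips, in m); z points along the fingers, y is the direction in which the jaws open and shut (so a half turn about z gives the same grasp; the last joint's range is limited). The gripper opens to 85 mm and grips with 20 to 120 N. Pads are 22 mm wide; open, the fingers measure 114 mm over their backs; the gripper's body (76 mm by 85 mm) begins 54 mm behind the grasp point. The pads swing forward as they close: fully open they stand 13 mm farther back than shut.
Start: joints at [-77.693, 26.786, -0.665, 91.828, 0.344, 61.387, -3.226], TCP at [0.166, 0.629, 0.226] pointing down, gripper open.
Joint ranges: [-144.91, 144.91], [-17.63, 115.5], [-89.93, 88.59], [15.96, 139.68], [-74.01, 254.01], [8.47, 105.57], [-167.45, 167.45]. Speed limits (degrees/s): [147.25, 147.25, 180, 180, 180, 180, 180].

INTERFACE

Orientations are given as a 3x3 rotation matrix whose columns are the frame's x, y, z axes.
In Python, from rig import robot, ik, imaging gives the robot as it stands. Calls block until the motion is done:
- robot.move_to(position, orientation): joint-space move of the TCP to a pose.
- robot.move_straight(position, attitude=None, feed=0.15, f_stop=None): straight line of the TCP; attitude=None keeps the orientation; feed is the mean speed in m/s. With f_stop (N) it stops when the force on the tool has changed by that much, and returns True; else False.
- robot.move_joints(angles): joint-space move.
- robot.gripper_open() and robot.grasp(): open the fingers fully, or close them until they stop; the grip force is fixed at half the most.
- robot.sleep(seconds).
- ik(position, orientation): joint angles nearest the present ones, or None.
- imaging.read_camera(name): name is "side" or "top"; returns (picture, depth): 420x560x3 uint8, red, green, blue; 420x560 float32, m along the optical axis (not along the pixel's ray), 0 where there is no reading.
- imaging.camera_info(name): a dict with "fx", "fy", "cx", "cy" (pixels), "R" (3x3) and "t" (3): a world point X has camera coordinates R X + t. Camera axes: x right, y down, z forward; pixel columns grow to the right and rows downward; lengths in m; the calibration is good to about 2 mm. A picture is of the moment at which its call begins. camera_info takes no time and is no camera call.
A pose or a line that the arm cannot do raises robot.MotionError and nothing moves.
- robot.job_done(): hands the job in, once; it reports no verdict.
Readings, each from a call of its own:
- robot.get_t(): time.
- robot.get_qpos(): joint angles.
- robot.get_joint_vel(): joint speeds.
- robot.get_effort(): joint torques, N m.
- robot.get_ee_pos(): TCP position.
- robot.get_tool_rot(): TCP orientation.
- robot.get_wrist_force(): force on the tool from outside, world axes, zero at the start.
- robot.get_moment(): the same for the moment, N m.
- robot.get_opening(): opening from 0.0 (shut) to 1.0 (fully open).
Only numpy, scipy, OpenCV 4.12 (cv2) and the standard library are available. Lean on these libraries where they do the work, as an engineer would, in place of code of your own. Each camera call takes 0.05 s, during which the arm holds its last target. There are 200 camera calls.

## Working session

There is one attempt and no reset: what is moved stays moved. The work goes in short steps, each a Python script; the robot and the scene stay as the last script left them, time stands still between calls to the robot, and variables do not carry over. Pictures are saved under pics/ and viewed, on a budget of 10 in all, crops included, one or two more only if the job needs it, and the job is handed in when it is done.

```bash
ls; mkdir -p pics; python3 - <<'E'
from rig import robot, ik, imaging
import cv2, numpy as np
for n in ("top","side"):
    p,d=imaging.read_camera(n); np.savez(f"{n}0.npz",p=p,d=d)
    cv2.imwrite(f"pics/{n}0.png",p[:,:,::-1])
    i=imaging.camera_info(n); print(n,i)
print(robot.get_t(),robot.tip_extent)
E
```

```text
pics
top {'fx': 506.19132720303264, 'fy': 506.19132720303264, 'cx': 280.29159318493305, 'cy': 207.89788644629346, 'R': array([[-0.01788117, -0.99958283,  0.02268107],
       [-0.99483672,  0.01552052, -0.10029468],
       [ 0.09990082, -0.02435734, -0.99469922]]), 't': array([0.27381165, 0.48278473, 0.87212002])}
side {'fx': 394.83168869578213, 'fy': 394.83168869578213, 'cx': 281.95574666151794, 'cy': 215.48033546887876, 'R': array([[ 0.85734211, -0.5143199 , -0.02096543],
       [-0.35317273, -0.55811159, -0.75085317],
       [ 0.37447768,  0.65114246, -0.66013633]]), 't': array([-0.27212747,  0.37609671,  0.53942216])}
0.1 0.022
```

View pics/top0.png

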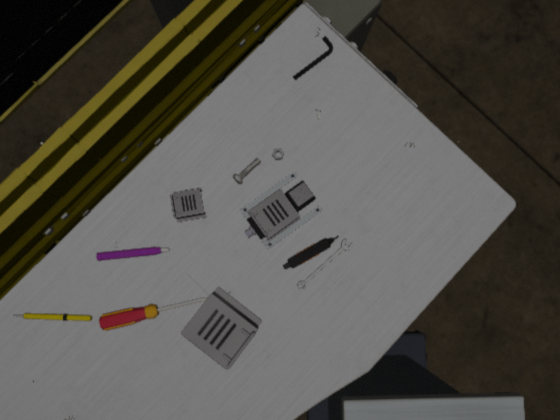

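View pics/side0.png

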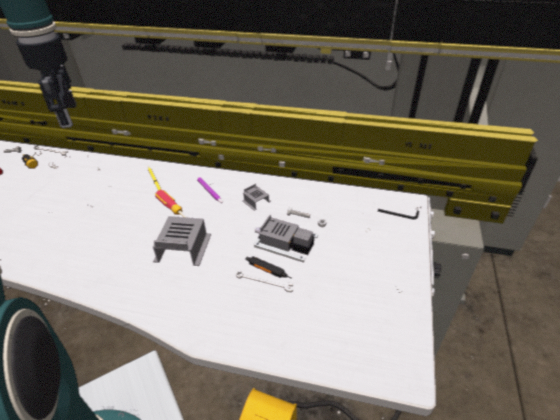

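Candidates for the cover: a large one at top (222,328), a small one at top (187,205), and one between rails with a tab and gland at top (275,212) / side (285,235). The last one fits the description, with the tab at top (300,193), so block +x runs up-right in the top picture. Next: a close crop and measurements.

```bash
cat > h.py <<'E'
import numpy as np, cv2
from rig import imaging
def cloud(n,d):
    i=imaging.camera_info(n); v,u=np.mgrid[:420,:560]
    c=np.stack([(u-i['cx'])/i['fx']*d,(v-i['cy'])/i['fy']*d,d],-1)
    return (c-i['t'])@i['R']           # R^T (c-t)
def ray(n,u,v,z):
    i=imaging.camera_info(n); R=i['R']; o=-R.T@i['t']
    w=R.T@np.array([(u-i['cx'])/i['fx'],(v-i['cy'])/i['fy'],1]); return o+w*(z-o[2])/w[2]
def proj(n,X):
    i=imaging.camera_info(n); c=i['R']@np.array(X)+i['t']; return c[0]/c[2]*i['fx']+i['cx'],c[1]/c[2]*i['fy']+i['cy']
E
python3 - <<'E'
from h import *
out=[]
for n,(u0,v0,u1,v1) in (("top",(225,140,365,295)),("side",(235,180,345,300))):
    f=np.load(n+"0.npz"); P=cloud(n,f['d']); z=P[...,2]
    m=np.zeros(z.shape,bool); m[v0:v1,u0:u1]=1; m&=f['d']>0
    print(n,"table z",np.median(z[m&(z<.01)]))
    for lo,hi in ((.030,.0385),(.039,.046),(.03,.055),(.015,.028)):
        k=(m&(z>lo)&(z<hi)).astype(np.uint8)
        k=cv2.morphologyEx(k,cv2.MORPH_OPEN,np.ones((2,2)))
        N,L,S,C=cv2.connectedComponentsWithStats(k,connectivity=4)
        for j in range(1,N):
            if S[j,4]<25: continue
            q=P[L==j]; r=cv2.minAreaRect((q[:,:2]*1000).astype(np.float32))
            print(n,lo,hi,S[j],"z",q[:,2].mean().round(4),"rect mm",np.round(r[0],1),np.round(r[1],1),round(r[2],1))
    out.append(cv2.resize(f['p'][v0:v1,u0:u1,::-1],(400,440),interpolation=cv2.INTER_CUBIC))
cv2.imwrite("pics/crop0.png",np.hstack(out))
E
```

```text
top table z 0.0010251526682142358
top 0.03 0.0385 [ 251  190   50   50 1173] z 0.0384 rect mm [460.  274.5] [85.2 93.6] 35.9
top 0.039 0.046 [290 183  25  24 325] z 0.0441 rect mm [469.  257.9] [ 37.7 149. ] 53.2
top 0.03 0.055 [290 183  25  25 365] z 0.0435 rect mm [469.  257.8] [ 38.2 148.9] 52.9
top 0.03 0.055 [ 250  190   51   50 1363] z 0.0385 rect mm [460.  274.5] [85.3 93.4] 35.8
top 0.015 0.028 [235 175   8   8  42] z 0.039 rect mm [474.2 312.2] [159.8  10.6] 21.8
top 0.015 0.028 [298 197  19  14  63] z 0.0139 rect mm [494.6 217.6] [ 4.9 41.8] 33.6
top 0.015 0.028 [247 226  10  11  66] z 0.017 rect mm [448.2 317.5] [14.6 17.9] 18.8
top 0.015 0.028 [290 239  42  29 405] z 0.0231 rect mm [402.4 229.1] [ 27.9 113.6] 18.1
side table z -0.0012726202908419307
side 0.03 0.0385 [260 219  39  24 585] z 0.0358 rect mm [315.   27.2] [681.8  83.3] 57.0
side 0.03 0.0385 [294 239  15   6  41] z 0.0317 rect mm [496.  218.2] [ 7.9 30.8] 46.2
side 0.039 0.046 [295 229  18  12 152] z 0.0399 rect mm [519.8 235.1] [60.5 30.6] 34.3
side 0.03 0.055 [260 216  39  27 644] z 0.036 rect mm [325.2  42.9] [719.2  83.3] 57.0
side 0.03 0.055 [294 229  19  16 212] z 0.0374 rect mm [519.6 235.1] [60.9 30.6] 34.8
side 0.015 0.028 [244 187  26  19 267] z 0.0217 rect mm [503.8 426.5] [61.8 49.8] 8.3
side 0.015 0.028 [260 237  29  12 116] z 0.0239 rect mm [325.8  -9.8] [629.1  60.3] 64.7
side 0.015 0.028 [292 237  23  14 129] z 0.0182 rect mm [514.1 231.7] [58.5 36.5] 34.9
```

View pics/crop0.png

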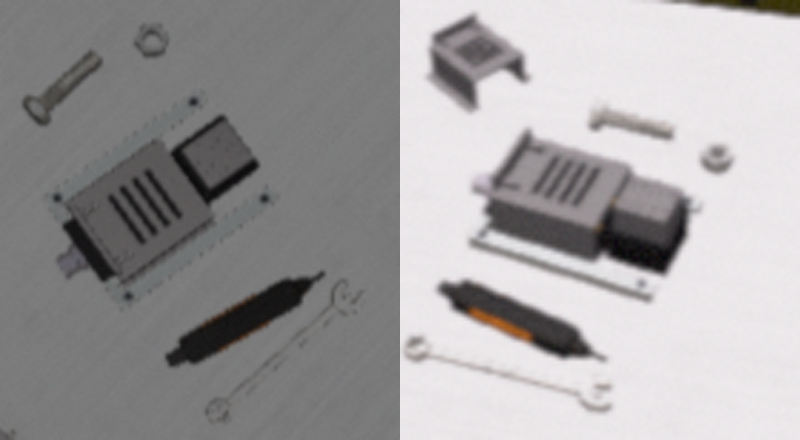

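The crop confirms the choice: cover with slots and a rear rib, gland at lower-left, square tab in a black well at upper-right, four rail screws. Next I fit the poses by casting rays.

```bash
python3 - <<'E'
from h import *
s=lambda x,y:(225+x/2.857-.3,140+y/2.839-.3)
sc={k:ray("top",*s(*p),.009)[:2] for k,p in dict(fl=(195,101),rl=(57,198),fr=(264,198),rr=(128,297)).items()}
dx=(sc['fl']-sc['rl']+sc['fr']-sc['rr']); dx/=np.linalg.norm(dx)
print({k:v.round(4) for k,v in sc.items()},"yaw screws",np.degrees(np.arctan2(dx[1],dx[0])),"mid",((sc['fl']+sc['fr']+sc['rl']+sc['rr'])/4).round(4))
for n,boxes in (("top",[("tab",(285,178,320,212),.043),("cover",(246,186,303,242),.035)]),("side",[("tab",(290,224,318,246),.043)])):
    f=np.load(n+"0.npz"); P=cloud(n,f['d']); zt=P[...,2]
    for name,(u0,v0,u1,v1),z in boxes:
        m=np.zeros(zt.shape,np.uint8)
        lo,hi=(.0375,.050) if name=="tab" else (.028,.044)
        m[v0:v1,u0:u1]=((zt>lo)&(zt<hi))[v0:v1,u0:u1]
        m=cv2.morphologyEx(m,cv2.MORPH_OPEN,np.ones((3,3)))
        N,L,S,_=cv2.connectedComponentsWithStats(m,connectivity=4); j=1+S[1:,4].argmax()
        v,u=np.where(L==j); q=np.array([ray(n,a,b,z)[:2] for a,b in zip(u,v)])*1000
        r=cv2.minAreaRect(q.astype(np.float32)); print(n,name,S[j],"rect",np.round(r[0],1),np.round(r[1],1),round(r[2],1),"mean",q.mean(0).round(1), "greyZ",np.median(zt[L==j]))
E
```

```text
{'fl': array([0.5472, 0.2415]), 'rl': array([0.4867, 0.3291]), 'fr': array([0.4847, 0.1995]), 'rr': array([0.4239, 0.2857])} yaw screws -55.07718457383251 mid [0.4856 0.264 ]
top tab [289 182  24  24 346] rect [509.4 230.5] [31. 34.] 34.6 mean [509.5 230.5] greyZ 0.04332661717970149
top cover [ 251  189   49   49 1284] rect [477.2 276.9] [59.1 68.6] 34.8 mean [477.7 275.7] greyZ 0.03602987370325482
side tab [294 228  18  13 162] rect [505.6 225.8] [31.6 34.2] 35.6 mean [505.4 225.7] greyZ 0.040724032487550826
```

```bash
cat >> h.py <<'E'
yaw=np.radians(-55.2); A=np.array([np.cos(yaw),np.sin(yaw),0]); B=np.array([-A[1],A[0],0]); O=np.array([.4762,.2762,0])
def blk(x,z,y=0): return O+A*x+B*y+np.array([0,0,z])
def rot(tilt,s):   # tool z down, leaning toward +x of block at the tips; y across
    t=np.radians(tilt); Z=np.sin(t)*A-np.cos(t)*np.array([0,0,1]); Y=s*B
    return np.stack([np.cross(Y,Z),Y,Z],1)
E
python3 - <<'E'
from h import *
from rig import robot, ik
for s in (1,-1):
    for tl,x,z in ((0,.0575,.15),(0,.0575,.049),(12,-.06,.06),(12,.085,.06)):
        q=ik(blk(x,z),rot(tl,s)); print(s,tl,x,None if q is None else np.round(q,0))
q0=robot.get_qpos(); s=min((1,-1),key=lambda s:(lambda q:1e9 if q is None else np.abs(np.array(q)-q0).max())(ik(blk(.0575,.15),rot(0,s))))
print("s",s)
robot.grasp()
robot.move_to(blk(.0575,.12),rot(0,s))
print(robot.move_straight(blk(.0575,.075),feed=.15,f_stop=10))
w0=robot.get_wrist_force()
print(robot.move_straight(blk(.0575,.0475),feed=.03,f_stop=12), robot.get_ee_pos(),(robot.get_wrist_force()-w0),robot.get_t(),robot.get_opening())
E
```

```text
1 0 0.0575 [-44.  24.  20. 110. -11.  48.  17.]
1 0 0.0575 [-41.  33.  17. 112. -15.  37.  21.]
1 12 -0.06 [-60.  32.  17. 113.   5.  39. -14.]
1 12 0.085 [-48.  32.  21. 113.   2.  35.   3.]
-1 0 0.0575 [ -79.   48.   77.  112.  -52.   66. -126.]
-1 0 0.0575 [ -78.   63.   76.  114.  -69.   68. -116.]
-1 12 -0.06 [-33.  33. -18. 111.  31.  45. 143.]
-1 12 0.085 [-21.  32. -14. 111.  30.  41. 158.]
s 1
False
False [0.50917023 0.22901571 0.04763744] [ 0.05604535 -0.11417701 -0.34190522] 4.325 0.001702910720426064
```

```bash
python3 - <<'E'
from h import *
from rig import robot
out=[]
for n,(u0,v0,u1,v1) in (("top",(225,140,365,295)),("side",(235,180,345,300))):
    p,d=imaging.read_camera(n); print(n,proj(n,blk(.0575,.027)))
    out.append(cv2.resize(p[v0:v1,u0:u1,::-1],(400,440),interpolation=cv2.INTER_CUBIC))
cv2.imwrite("pics/press1.png",np.hstack(out))
E
```

```text
top (np.float64(301.001006621604), np.float64(194.96248250509558))
side (np.float64(303.0132398543707), np.float64(237.60048655482825))
```

View pics/press1.png

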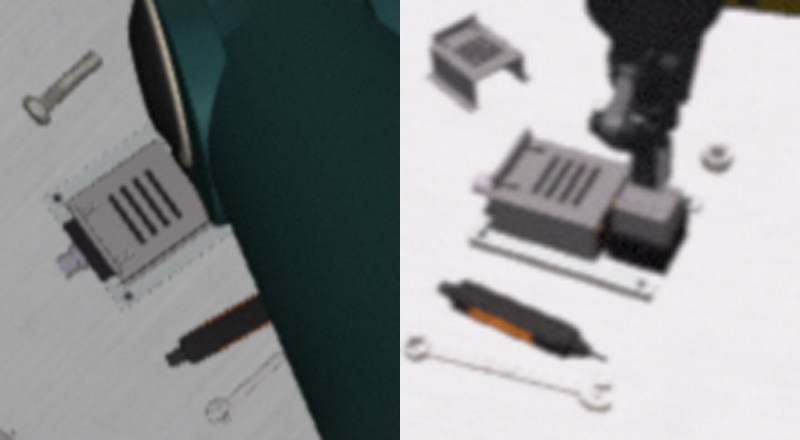

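The tab still looks up in the side view, and the wrist felt nothing. I'll check with side depth where the fingertip really is.

```bash
python3 - <<'E'
from h import *
from rig import robot
p,d=imaging.read_camera("side"); P=cloud("side",d)
d0=np.load("side0.npz")['d']; P0=cloud("side",d0)
for u in (299,303,307):
  for v in range(212,244,3):
    q=P[v,u]-O; q0=P0[v,u]-O
    print(u,v,p[v,u],"blk mm",(np.array([q@A,q@B,q[2]])*1000).round(0),"before",(np.array([q0@A,q0@B,q0[2]])*1000).round(0))
print(robot.get_tool_rot().round(2).tolist())
E
```

```text
299 212 [102  98 102] blk mm [ 65. -44. 139.] before [11. 91. 12.]
299 215 [46 48 51] blk mm [ 70. -56. 142.] before [12. 89.  5.]
299 218 [28 28 31] blk mm [ 69. -54. 133.] before [13. 85. -1.]
299 221 [38 41 40] blk mm [ 65. -43. 114.] before [17. 77. -3.]
299 224 [63 60 61] blk mm [ 54. -14.  78.] before [22. 65. -0.]
299 227 [44 44 47] blk mm [ 53. -13.  69.] before [25. 57. -2.]
299 230 [105 100 102] blk mm [ 53. -11.  58.] before [46.  5. 41.]
299 233 [159 153 155] blk mm [50. -4. 42.] before [50. -5. 42.]
299 236 [150 143 146] blk mm [ 53. -12.  41.] before [ 53. -11.  40.]
299 239 [82 81 81] blk mm [ 55. -17.  37.] before [ 55. -17.  37.]
299 242 [79 76 77] blk mm [ 55. -18.  29.] before [ 55. -17.  28.]
303 212 [39 38 42] blk mm [ 62. -15. 114.] before [18. 97. 10.]
303 215 [44 44 51] blk mm [ 62. -14. 105.] before [22. 90.  8.]
303 218 [17 21 27] blk mm [ 69. -31. 114.] before [22. 88. -0.]
303 221 [32 29 33] blk mm [ 69. -32. 106.] before [26. 80. -2.]
303 224 [32 34 34] blk mm [ 61. -12.  79.] before [30. 69. -1.]
303 227 [32 32 35] blk mm [ 62. -13.  71.] before [34. 60.
[... 400 characters left out ...]
]
307 215 [28 28 30] blk mm [ 69. -11. 105.] before [31. 93.  8.]
307 218 [32 30 32] blk mm [ 70. -11.  98.] before [31. 93. -1.]
307 221 [88 86 89] blk mm [68. -7. 85.] before [34. 84. -3.]
307 224 [99 94 96] blk mm [68. -5. 75.] before [38. 75. -3.]
307 227 [91 91 95] blk mm [68. -5. 67.] before [42. 64. -2.]
307 230 [118 114 118] blk mm [68. -6. 59.] before [63. 10. 43.]
307 233 [155 148 150] blk mm [66.  2. 42.] before [65.  3. 41.]
307 236 [161 153 155] blk mm [69. -6. 42.] before [69. -5. 41.]
307 239 [144 137 140] blk mm [ 72. -13.  40.] before [ 71. -12.  39.]
307 242 [73 72 72] blk mm [ 73. -15.  33.] before [ 73. -16.  34.]
[[-0.57, 0.82, 0.0], [0.82, 0.57, 0.0], [-0.0, 0.0, -1.0]]
```

```bash
python3 - <<'E'
from h import *
from rig import robot
print(robot.get_ee_pos(),robot.get_opening(),robot.get_qpos(),ik(robot.get_ee_pos(),robot.get_tool_rot()) if 0 else "",robot.tip_extent)
p,d=imaging.read_camera("side"); P=cloud("side",d)
d0=np.load("side0.npz")['d']
m=(d>0)&(d0>0)&(d<d0-.02); m[:, :270]=0; m[:200]=0; m[:,330:]=0
q=(P[m]-O); print("arm pts lowest",np.percentile(q[:,2],[0,1,2,5,10]).round(4)); k=q[:,2]<.075
print("centre of low pts",(q[k]@A).mean(),(q[k]@B).min(),(q[k]@A).min(),(q[k]@A).max())
E
```

```text
[0.50914676 0.22904702 0.04769682] -0.002697151005476749 [-41.03387998  32.85760686  17.07199163 112.40417078 -15.39165414
  36.88243806  20.64715317]  0.022
arm pts lowest [0.0577 0.06   0.0616 0.0658 0.0737]
centre of low pts 0.061519097523122804 -0.016168858107033102 0.050577085357728944 0.06859319539500844
```

Both the camera and the wrist say the shut tips are at z≈57 mm, about 30 mm higher than the reported TCP implies, and over the middle of the tab. I'll trust the cameras and go down slowly with the force guard.

```bash
python3 - <<'E'
from h import *
from rig import robot
w0=robot.get_wrist_force(); 
for z in (.042,.037,.032,.027,.022,.017,.012,.007,.002,-.003):
    h=robot.move_straight(blk(.0575,z),feed=.03,f_stop=12)
    print(z,h,robot.get_ee_pos()[2].round(4),(robot.get_wrist_force()-w0).round(1))
    if h: break
p,d=imaging.read_camera("side"); P=cloud("side",d); print(robot.get_t())
for u,v in ((299,242),(303,240),(307,240),(311,240)):
    q=P[v,u]-O; print(u,v,p[v,u],(np.array([q@A,q@B,q[2]])*1000).round(0))
cv2.imwrite("pics/press2.png",cv2.resize(p[180:300,235:345,::-1],(550,600),interpolation=cv2.INTER_CUBIC))
E
```

```text
0.042 False 0.0417 [-0.8 -1.1  0.8]
0.037 False 0.0368 [ 0.3 -0.4  1. ]
0.032 False 0.0317 [-0.3  0.2  0.4]
0.027 False 0.0267 [-0.7 -0.8  1. ]
0.022 False 0.0218 [-0.6 -0.1  1.7]
0.017 True 0.0212 [-5.7 -1.9 17.2]
6.3833
299 242 [148 139 144] [ 55. -17.  28.]
303 240 [103  97  99] [ 62. -12.  33.]
307 240 [128 125 128] [68. -2. 25.]
311 240 [82 79 81] [75.  4. 23.]
```

View pics/press2.png

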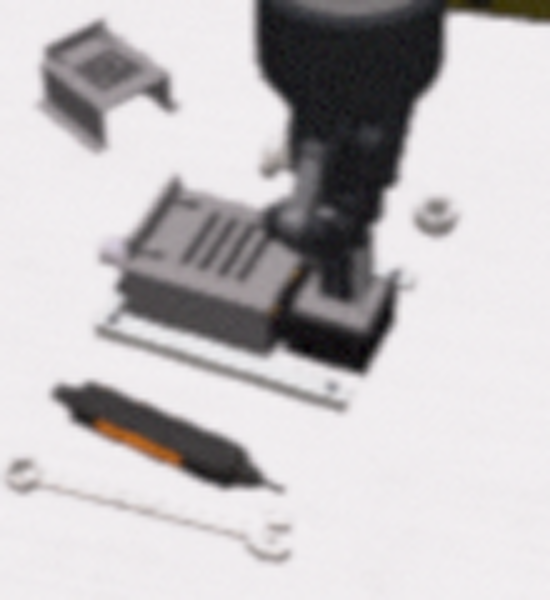

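The tab is seated: the end stop gave 17 N, and its top is now flush near the well. The touch also calibrates the tips: tip z ≈ reported z + 6 mm. Now I push the rib with the tips at about 35 mm.

```bash
python3 - <<'E'
from h import *
from rig import robot
R=rot(8,1)
robot.move_straight(blk(.0575,.10),feed=.1)
robot.move_straight(blk(-.078,.10),attitude=R,feed=.12)
print(robot.move_straight(blk(-.078,.029),feed=.06,f_stop=8),robot.get_ee_pos())
p,d=imaging.read_camera("side")
a=cv2.resize(p[180:300,235:345,::-1],(400,440),interpolation=cv2.INTER_CUBIC)
w0=robot.get_wrist_force()
print(robot.move_straight(blk(-.015,.029),feed=.04,f_stop=12),robot.get_ee_pos(),robot.get_wrist_force()-w0,robot.get_t())
p,d=imaging.read_camera("side")
b=cv2.resize(p[180:300,235:345,::-1],(400,440),interpolation=cv2.INTER_CUBIC)
cv2.imwrite("pics/push1.png",np.hstack([a,b]))
E
```

```text
False [0.43192106 0.34048006 0.02939156]
False [0.46754341 0.28862367 0.02897332] [-0.06681288  0.80982699 -0.45385534] 11.7167
```

View pics/push1.png

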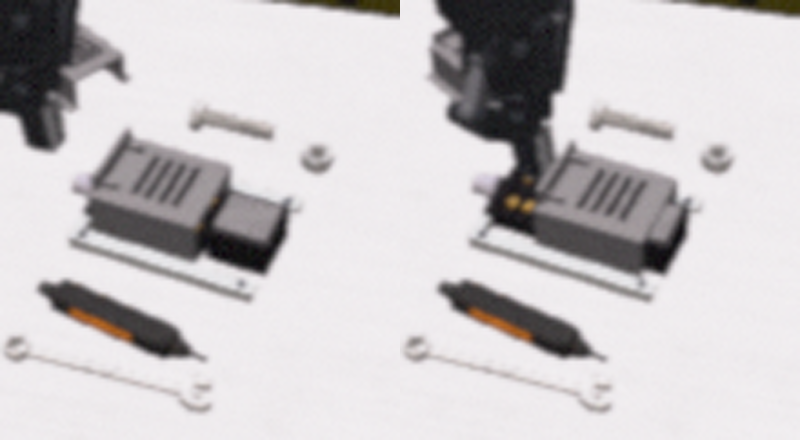

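The cover is moving over the tab with about 1 N. Continuing.

```bash
python3 - <<'E'
from h import *
from rig import robot
print(robot.move_straight(blk(.087,.029),feed=.04,f_stop=12),robot.get_ee_pos(),robot.get_t())
p,d=imaging.read_camera("side")
a=cv2.resize(p[180:300,235:345,::-1],(400,440),interpolation=cv2.INTER_CUBIC)
robot.sleep(.3)
robot.move_straight(blk(.04,.029),feed=.08)
robot.move_straight(blk(.0,.12),feed=.1)
robot.move_to(blk(-.25,.25),rot(0,1)); robot.sleep(.3)
o=[a]
for n,(u0,v0,u1,v1) in (("top",(225,140,365,295)),):
    p,d=imaging.read_camera(n); np.savez("top1.npz",p=p,d=d)
    o.append(cv2.resize(p[v0:v1,u0:u1,::-1],(400,440),interpolation=cv2.INTER_CUBIC))
cv2.imwrite("pics/end.png",np.hstack(o))
P=cloud("top",d); q=P-O; x=q@A; y=q@B; z=q[...,2]
m=((x>.03)&(x<.25)&(abs(y)<.08)&(z>.03)&(z<.042)&(d>0)).astype(np.uint8)
v,u=np.where(cv2.morphologyEx(m,cv2.MORPH_OPEN,np.ones((3,3))))
r=cv2.minAreaRect(np.stack([x[v,u],y[v,u]],1).astype(np.float32)*1000); print("cover blk mm",r,"z",np.median(z[v,u]))
m=(abs(x-.0575)<.013)&(abs(y)<.012)&(d>0); print("tab z",np.median(z[m]),"table",np.median(z[(x>.2)&(x<.25)&(abs(y)<.05)]),robot.get_t())
E
```

```text
False [0.52580714 0.20484994 0.02900704] 14.4667
cover blk mm ((133.74749755859375, 1.0394763946533203), (59.06948471069336, 66.23140716552734), 89.59526062011719) z 0.03602167280586001
tab z 0.028187670551413656 table 0.0009110253347955544 18.125
```

View pics/end.png

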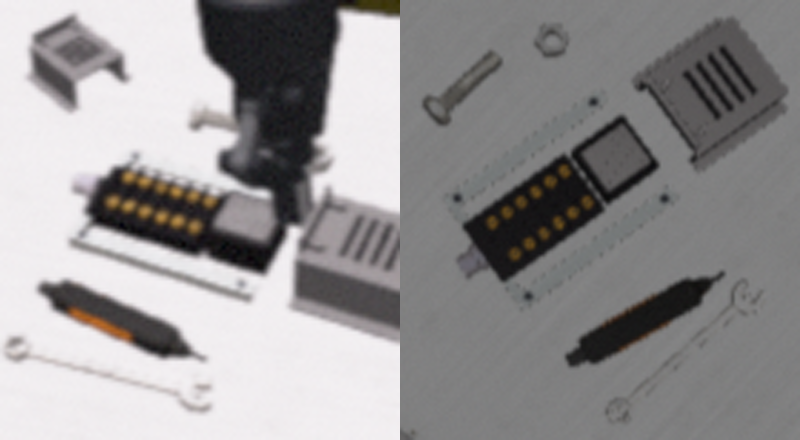

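The cover lies flat beyond the block's end at x ≈ 132–134 mm, y ≈ 1 mm. The tab is in (about 27 mm above the worktop), the small parts haven't moved, and the arm is clear.

```bash
python3 -c "
from rig import robot
robot.job_done(); print(robot.get_t())"
```

```text
the job is handed in; nothing more can be done
the job is handed in; nothing more can be done
```

The terminals are laid open and the job is handed in. I pressed the snap tab to its end stop with the shut fingertips, then pushed the cover off the rails by its rib and backed the arm away.

**Last checks (top view, 18.1 s of 40 s on the clock):**

| Item | Measured | Needed |
|---|---|---|
| Cover along block +x | about 134 mm | 110 to 210 mm |
| Cover off the centre line | about 1 mm | within 50 mm |
| Cover top height | 36 mm raw, about 35 mm above the worktop | 35 mm, so flat |
| Tab top height | 28 mm raw, about 27 mm above the worktop | 27 mm (fully in) |

The tester, spanner, bolt and nut look unmoved in the picture; I did not measure them.

**Disagreements:**
- **Tip height:** the real fingertips sat about 28 mm higher than the reported TCP height and tip extent imply. My first press therefore stopped in the air above the tab. I found this from the side depth image and the missing wrist force, then corrected it using the end-stop contact (17 N on the wrist).
- **Camera offset:** the top and side cameras differed by up to about 6 mm on the tab's position. I used a position between the two.

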